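Lock a gas canister under its hold-down bar with the clevis pin

ROBOT

A 6-joint arm with a two-finger parallel gripper is mounted at the origin on a cart in front of the work surface, level with it; the furniture and walls round the work are solid. World frame = base frame: x ahead of the robot, y to its left, z up, the work surface at z = 0. Lengths are in mm, angles in rad, forces in N, time in s.
With the tool pointing down it reaches from about 300 to 775 mm from the base axis. Payload 14.6 kg.
Tool frame: the origin (TCP) lies on the centre line of the jaws, within the pads' length; the fingertips stand 19 mm ahead of it and the grasp point (between the pads) is the TCP (bot.tip_reach is the distance from the TCP to the fingertips, in mm); z points along the fingers, y is the line along which they close (so a half turn about z gives the same grasp; the last joint's range is limited). The gripper opens to 85 mm and grips with 20 to 120 N. Pads are 22 mm wide; open, the fingers measure 114 mm over their backs; the gripper's body (76 mm by 85 mm) begins 54 mm behind the grasp point. The pads swing forward as they close: fully open they stand 13 mm farther back than shut.
Start: joints at [-1.303, 0.3, 1.521, -0, 1.321, -0.067], TCP at [180.712, -519.454, 250.281] pointing down, gripper open.
Joint ranges: [-3.03, 3.03], [-0.79, 2.21], [0.23, 2.52], [-1.04, 4.18], [0, 3.07], [-2.55, 2.55]. Speed limits (rad/s): [2.22, 2.22, 2.57, 3.14, 3.14, 3.14].

INTERFACE

Orientations are given as a unit quaternion [w, x, y, z].
In Python, from rig import bot gives the robot as it stands. Calls block until the motion is done:
- bot.move_to(position, orientation): joint-space move of the TCP to a pose.
- bot.servo_line(position, attitude=None, speed=150, until_force=None): straight line of the TCP; attitude=None keeps the orientation; speed is the mean speed in mm/s. With until_force (N) it stops when the force on the tool has changed by that much, and returns True; else False.
- bot.move_joints(angles): joint-space move.
- bot.move_gripper(opening, grip_force=None): finger opening in mm; grip_force is the grip in N (None keeps the last); returns when the fingers have stopped.
- bot.dwell(seconds).
- bot.ik(position, orientation): joint angles nearest the present ones, or None.
- bot.read_state(): the state.
- bot.read_camera(name): name is "scene" or "top" or "wrist"; returns a dict with "image" (420x560x3 uint8, blue, green, red), "depth" (420x560 float32, mm along the optical axis (not along the pixel's ray), 0 where there is no reading), "fovy" (degrees; the focal length in pixels is half the picture's height over the tangent of half this angle, whatever the lens; pixels are square), "cx", "cy" (the principal point, pixels), "k1" (the pictures are not rectified: a ray, as slopes to the right and down, at radius r is drawn at 1 + k1 r^2 times it, then the intrinsics apply), "eye" and "attitude" of the camera in the world; the wrist camera has in their place "mount" (4x4, takes a point from camera to tool coordinates, whose origin is the TCP and whose axes are the flange's). Camera axes: x right, y down, z forward; pixel columns grow to the right and rows downward; lengths in mm; the calibration is good to about 2 mm. A picture is of the moment at which its call begins: read the wrist's pose just before it.
A pose or a line that the arm cannot do raises bot.MotionError and nothing moves.
- bot.finish_job(): hands the job in; it is judged then, once.
The state is a dict: "clock": time; "joint_positions": joint angles; "qvel": joint speeds; "effort": joint torques, N m; "ee_pos": TCP position; "tool_rot": TCP orientation; "ft_force": force on the tool from outside, world axes, zero at the start; "moment": the same for the moment, N m; "grip_width": finger opening in mm; "grip_force": force on a finger pad.
Only numpy, scipy, OpenCV 4.12 (cv2) and the standard library are available. Lean on these libraries where they do the work, as an engineer would, in place of code of your own. Each camera call takes 0.05 s, during which the arm holds its last target. There are 200 camera calls.

TASK

Secure the small gas canister in its bench fixture: swing the raised hold-down bar fully down so that its eye lies between the two ears of the fork, then take the steel pin out of its storage block, where it was put in handle first, and pass it through ear, eye and ear until its square handle is seated against the ear. Leave the pin there and let go; do not disturb the other things on the bench.

Things in the scene. Friction and masses are not known exactly. Their poses are not given: they have to be found in the camera images.
- fixture: Fixture fixed to the bench: aluminium base 90 (x) x 210 (y) x 8 mm, origin at the centre of its underside; x points away from the robot (along the pin's holes), y left along the lowered bar to the hinge, z up. A white canister, 52 mm in diameter, lies along x in a saddle at y = +18 mm, from x = -58 (brass valve) to +42 mm, top 61 mm above the bench.
- fork_hole (a point): On the common axis (x) of the fork's two holes, midway between the ears, 76 mm above the bench; axes as the fixture. Steel ears 10 mm thick, 18 mm gap (outer faces at x = -19 and +19 mm), 40 mm wide along y, round-topped, reaching 20 mm above this point; holes 18 mm across. The pin may go in from either side.
- bar_hinge (a point): Centre of the hold-down bar's hinge on the fixture, 157 mm from fork_hole along +y, 76 mm above the bench; axes as the fixture. The hinge axis is x.
- hold_bar (a joint): Angle of the hold-down bar, rad: 0 = fully down and level on its stop (its eye then lines up with the ears' holes), growing as it is raised; starts between 0.5 and 1.0. Stiff hinge (0.45 N m of friction): the bar stays where it is left.
- bar_tab (a point): On top of the plain tab at the bar's free end, 205 mm from the hinge and 11 mm above the bar's middle line. Bar 14 mm wide, 22 mm high, with a ring eye (hole 19 mm, outside 32 mm) 157 mm from the hinge; the tab runs from 172 to 225 mm. With the bar down the tab is clear of the fork, its top 87 mm above the bench; press or grip it from above.
- pin_center (a point): Centre of the loose steel pin, 120 mm long, 0.15 kg, on its axis; x runs to the tip. Round shank 14 mm across from x = -5 to +60 mm (last 8 mm tapered to 8 mm); square handle 22 x 22 mm from x = -60 to -5 mm, middle at -32.5 mm. It balances on the handle, so it lies level on the bench with its axis 11 mm up.
- pin_shoulder (a point): Point on the pin's axis at the end face of the handle, where the shank begins (pin_center x = -5 mm); same axes.
- pin_tip (a point): Tip of the pin's shank (pin_center x = +60 mm); same axes.
- pin_block: Grey storage block fixed to the bench, 47 (x) x 72 (y) x 51 mm high, origin at the centre of its underside. A square pocket 25 x 25 mm, 60 mm deep, floor 20 mm up, opens in its -y face. At the start the pin's handle is wholly inside it, the tip pointing to -y; only the shank sticks out, axis 31 mm above the bench. Draw the pin out straight along -y.
- solvent_amber: amber bottle, 67 mm wide, 135 high, behind the fixture; bystander, origin at its underside.
- septa_pot: small white pot, 41 mm wide, 42 high, right of the fixture; bystander, origin at its underside.
- spanner_b: open-ended steel spanner, 181 mm long, lying near the front edge; bystander, origin at its underside.
- tweezers: steel tweezers, 122 mm long, 8 mm high, lying in front of the fork; bystander, origin at its underside.
- beaker: clear beaker, 54 mm wide, 70 high, in front of the chromatograph; bystander, origin at its underside.
- standard_jar: white capped jar, 45 mm wide, 78 high, in front of the chromatograph; bystander, origin at its underside.

How it is judged (in metres and radians):
On the way:
1. the hold-down bar is fully down (value of joint hold_bar below 0.035 rad), for 0.2 s.
At the end, for the whole second after the job is handed in: The hold-down bar is down (within 0.04 rad); the pin runs through both ears and the eye along the hole axis (within 0.15 rad), its handle's end face within 25 mm of the fork's middle (it is 19 mm when it touches the ear) and its tip out on the other side; the pin is at rest (value of joint hold_bar below 0.04 rad and distance between pin_shoulder and fork_hole below 0.025 m and distance between pin_tip and fork_hole below 0.053 m and angle between the x axis of pin_center and the x axis of fork_hole, either way round below 0.15 rad and linear speed of pin below 0.02 m/s).
It fails at once if a bystander is pushed more than 30 mm or knocked over (distance of any of solvent_amber, septa_pot, spanner_b, tweezers, beaker, standard_jar from where it was at the start of the episode above 0.03 m or angle between any of solvent_amber, septa_pot, beaker, standard_jar's own z axis and vertical above 0.6 rad).
It also fails if it takes over 72 s, if anything falls off the work surface, if the arm or the gripper's body presses on something with over 40 N, if the wrist force passes 120 N, or if a joint passes its speed limit or range.

## Working session

There is one attempt and no reset: what is moved stays moved. The work goes in short steps, each a Python script; the robot and the scene stay as the last script left them, time stands still between calls to the robot, and variables do not carry over. Pictures are saved under pics/ and viewed, at most 10 in all, crops included, and the job is handed in when it is done.

```bash
mkdir -p pics
cat > h.py <<'E'
import numpy as np, cv2, pickle
from rig import bot
from scipy.spatial.transform import Rotation as R
def rot(q): q=np.array(q); return R.from_quat([q[1],q[2],q[3],q[0]]) 
def quat(r): x=r.as_quat(); return [x[3],x[0],x[1],x[2]]
def cam(name):
    s=bot.read_state(); c=bot.read_camera(name)
    if name=="wrist":
        T=np.eye(4);T[:3,:3]=rot(s["tool_rot"]).as_matrix();T[:3,3]=s["ee_pos"]
        c["T"]=T@np.array(c["mount"])
    else:
        T=np.eye(4);A=np.array(c["attitude"]);T[:3,:3]=rot(A).as_matrix() if A.size==4 else A;T[:3,3]=c["eye"];c["T"]=T
    c["f"]=c["image"].shape[0]/2/np.tan(np.radians(c["fovy"])/2); return c
def ray(c,uv):
    uv=np.atleast_2d(uv).astype(float); d=(uv-[c["cx"],c["cy"]])/c["f"]; s=d.copy()
    for _ in range(20): s=d/(1+c["k1"]*(s**2).sum(1,keepdims=True))
    return np.c_[s,np.ones(len(s))]
def onz(c,uv,z):
    r=ray(c,uv)@c["T"][:3,:3].T; e=c["T"][:3,3]; return e+r*((z-e[2])/r[:,2])[:,None]
def cloud(c):
    h,w=c["depth"].shape; u,v=np.meshgrid(np.arange(w),np.arange(h)); uv=np.c_[u.ravel(),v.ravel()]
    P=ray(c,uv)*c["depth"].reshape(-1,1); P=P@c["T"][:3,:3].T+c["T"][:3,3]; P[c["depth"].ravel()==0]=np.nan
    return P.reshape(h,w,3)
E
python3 - <<'E'
from h import *
for n in("scene","top"):
    c=cam(n); pickle.dump(c,open(n+".pkl","wb")); cv2.imwrite(f"pics/{n}.png",c["image"]); print(n,c["T"].round(2),c["f"],c["k1"])
print(bot.read_state())
E
```

```text
scene [[ 8.90000e-01 -2.20000e-01  3.90000e-01  7.99900e+01]
 [-4.50000e-01 -4.10000e-01  7.90000e-01 -1.10609e+03]
 [-1.00000e-02 -8.90000e-01 -4.70000e-01  6.67500e+02]
 [ 0.00000e+00  0.00000e+00  0.00000e+00  1.00000e+00]] 471.2514808526274 -0.12304982063914281
top [[-3.00000e-02 -9.90000e-01  1.00000e-01  4.57030e+02]
 [-1.00000e+00  3.00000e-02  2.00000e-02 -1.10490e+02]
 [-2.00000e-02 -1.00000e-01 -9.90000e-01  1.37546e+03]
 [ 0.00000e+00  0.00000e+00  0.00000e+00  1.00000e+00]] 500.10476041958134 0.054400692649435325
{'clock': 0.1, 'joint_positions': array([-1.30260292e+00,  3.00419755e-01,  1.52146641e+00, -3.31030106e-07,
        1.32067724e+00, -6.65739623e-02]), 'qvel': array([ 0.00133106, -0.00167434, -0.00206928, -0.00120167, -0.00183334,
        0.00031913]), 'effort': array([ 1.57503502e-03, -5.44376886e+01, -3.62370729e+01, -5.41358258e-05,
        2.99229207e-03,  3.46290471e-05]), 'ee_pos': array([ 180.66919196, -519.30498866,  249.79797747]), 'tool_rot': array([-4.82891458e-04,  9.86023904e-01,  1.66603194e-01, -4.90068959e-05]), 'ft_force': array([-0.8610849 , -0.23565419,  0.73293852]), 'moment': array([ 0.0161667 ,  0.0553602 , -0.02473509]), 'grip_force': 0.0, 'grip_width': 85.12358264070487}
```

View pics/scene.png

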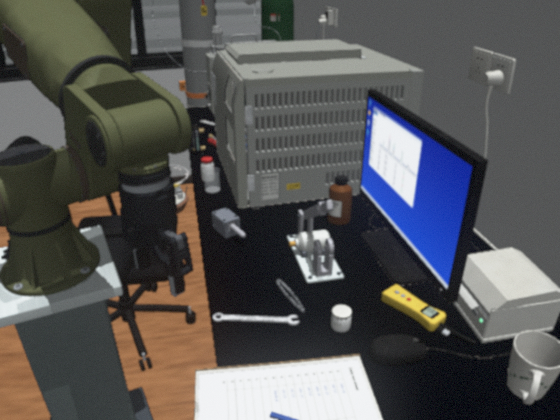

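View pics/top.png

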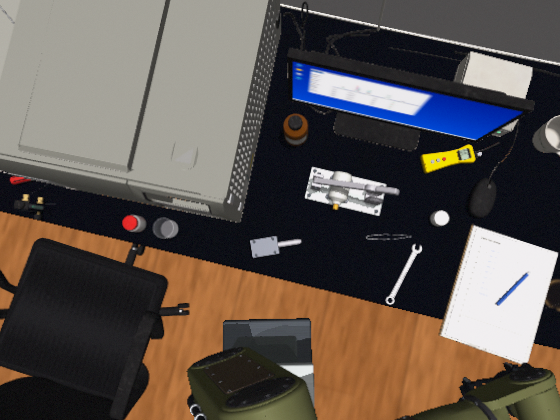

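The scene shows the fixture at (318,250) with its bar raised, the pin block at (228,222) and the tweezers and spanner in front. In the top view the fixture base corners are about (313,168), (386,185), (381,215) and (305,198), and the block is at (265,247) with the shank running to (300,242).

Run:
```python
from h import *
c=pickle.load(open("top.pkl","rb")); P=cloud(c)
print("bench z",np.nanmedian(P[255:265,330:360,2]))
print("base corners",onz(c,[[313,168],[386,185],[381,215],[305,198]],8).round())
print("block",onz(c,[[252,238],[278,237],[280,255],[253,258]],51).round(), "tip",onz(c,[[300,241.5]],31).round(),"shankroot",onz(c,[[281,244]],31).round())
hsv=cv2.cvtColor(c["image"],cv2.COLOR_BGR2HSV)
m=np.zeros(hsv.shape[:2],np.uint8); m[160:220,300:392]=((hsv[160:220,300:392,2]>90)&(P[160:220,300:392,2]<25))*255
cs=max(cv2.findContours(m,0,2)[0],key=cv2.contourArea)
pts=P[m>0]; W=onz(c,cv2.convexHull(np.argwhere(m.T>0).astype(np.int32))[:,0],8)[:,:2].astype(np.float32)
r=cv2.minAreaRect(W);print(r)
m2=np.zeros_like(m);m2[230:262,245:283]=(abs(P[230:262,245:283,2]-51)<10)*255
print(m2.sum()/255,cv2.minAreaRect(P[m2>0][:,:2].astype(np.float32)))
for n,(u,v) in dict(amber=(295,127),pot=(440,218),beaker=(165,228),tweez1=(367,237),tweez2=(410,237),sp1=(390,300),sp2=(417,248)).items(): print(n,P[v,u].round(),onz(c,[[u,v]],5).round())
# bar: points with z>70 near fixture
Q=P[165:215,300:405].reshape(-1,3);Q=Q[Q[:,2]>75]
o=np.argsort(Q[:,1]);print(len(Q));print(Q[o][::max(1,len(Q)//25)].round())
cr=cv2.resize(c["image"][150:270,240:420],None,fx=4.4,fy=4.4,interpolation=cv2.INTER_CUBIC);cv2.imwrite("pics/topc.png",cr)
```

```text
bench z -1.3006892057697996
base corners [[ 678. -177.    8.]
 [ 625. -375.    8.]
 [ 543. -357.    8.]
 [ 595. -152.    8.]]
block [[488.  -8.  51.]
 [489. -77.  51.]
 [442. -81.  51.]
 [436. -10.  51.]] tip [[ 476. -135.   31.]] shankroot [[471. -84.  31.]]
((607.365478515625, -261.454833984375), (210.97705078125, 101.2036361694336), 74.87938690185547)
513.0 ((465.28997802734375, -39.300846099853516), (49.360679626464844, 71.93909454345703), 7.930159091949463)
amber [ 763. -129.  135.] [[ 795. -131.    5.]]
pot [ 529. -505.   43.] [[ 531. -516.    5.]]
beaker [523. 234.   3.] [[523. 234.   5.]]
tweez1 [ 484. -319.   -4.] [[ 484. -317.    5.]]
tweez2 [ 482. -435.   -2.] [[ 481. -433.    5.]]
sp1 [ 315. -372.    1.] [[ 315. -371.    5.]]
sp2 [ 451. -452.   -3.] [[ 451. -450.    5.]]
718
[[ 587. -366.  195.]
 [ 588. -352.  205.]
 [ 591. -346.  203.]
 [ 594. -340.  198.]
 [ 600. -335.  190.]
 [ 593. -329.  192.]
 [ 589. -324.  183.]
 [ 595. -318.  179.]
 [ 595. -313.  180.]
 [ 595. -305.  182.]
 [ 600. -297.  178.]
 [ 612. -287.  162.]
 [ 614. -279.  152.]
 [ 610. -270.  147.]
 [ 611. -261.  142.]
 [ 617. -252.  136.]
 [ 623. -242.  132.]
 [ 619. -233.  123.]
 [ 617. -222.  102.]
 [ 620. -212.  101.]
 [ 628. -202.  100.]
 [ 629. -195.   99.]
 [ 646. -188.   86.]
 [ 620. -185.   88.]
 [ 613. -180.   77.]
 [ 626. -175.   83.]]
```

View pics/topc.png

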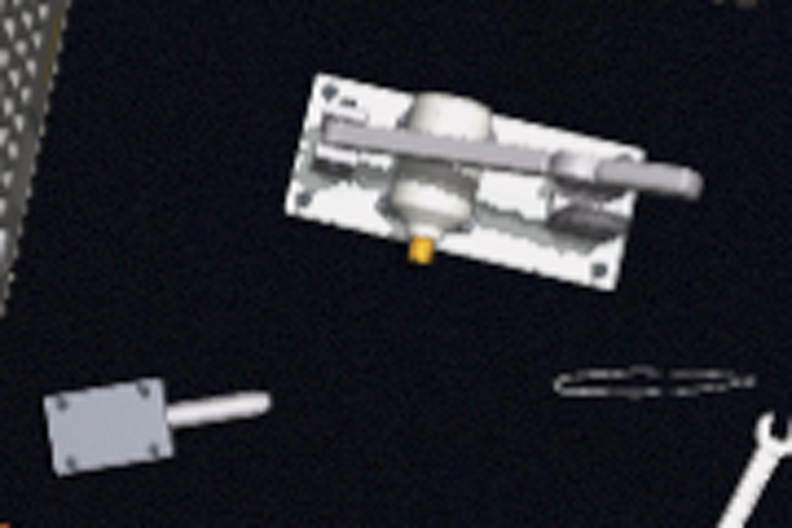

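The crop gives base corners that put the fixture at yaw −15°, with its centre at about (610,−265). The block's yaw is about +7°, and the shank tip is at (270,402) in the crop. Next I press the bar down along its arc.

```bash
cat >> h.py <<'E'
def down(deg): a=np.radians(deg)/2; return [0,np.cos(a),np.sin(a),0]
YAW=-15.0
def fx(deg=None):
    a=np.radians(YAW if deg is None else deg); return np.array([np.cos(a),np.sin(a),0]),np.array([-np.sin(a),np.cos(a),0])
E
python3 - <<'E'
from h import *
X,Y=fx(); H=np.array([631,-189,76.]); t=bot.tip_reach; print("tip",t)
def tab(th): return H-Y*(205*np.cos(th)-11*np.sin(th))+[0,0,205*np.sin(th)+11*np.cos(th)+t]
q=down(75)
print(bot.ik(tab(.95)+[0,0,25],q))
bot.move_gripper(0)
bot.move_to(tab(.95)+[0,0,25],q)
hit=False
for th in np.arange(.95,.05,-.1):
    bot.servo_line(tab(th),speed=120); s=bot.read_state(); print(round(th,2),s["ft_force"].round(1),s["ee_pos"].round(0))
hit=bot.servo_line(tab(-.04),speed=40,until_force=18); s=bot.read_state(); print(hit,s["ft_force"].round(1),s["ee_pos"].round(1),s["clock"])
bot.dwell(.2)
p=s["ee_pos"]; bot.servo_line(p+[0,0,60])
# look down at fork from nearer the robot
bot.move_gripper(85)
c=bot.read_camera("wrist"); print(np.array(c["mount"]).round(2),c["fovy"])
E
```

```text
tip 19.0
[-5.10636339e-01  5.58964852e-01  1.05885482e+00 -4.44089210e-16
  1.52377298e+00 -2.48836951e-01]
0.95 [ 0.1 -0.4  0.3] [ 602. -296.  268.]
0.85 [-0.5 -0.1  0.3] [ 598. -313.  256.]
0.75 [0.9 0.8 0.4] [ 594. -327.  242.]
0.65 [0.  0.1 1.2] [ 590. -341.  227.]
0.55 [ 1.1 -0.4  0.3] [ 587. -353.  211.]
0.45 [-0.5  1.   0.6] [ 584. -363.  193.]
0.35 [ 0.1 -0.6 -0.3] [ 582. -371.  175.]
0.25 [0.3 0.4 0.8] [ 580. -378.  156.]
0.15 [0.3 0.9 1.5] [ 579. -383.  136.]
True [-0.6  1.1  9.3] [ 578.4 -386.4  106. ] 6.325
[[  -0.     -0.95   -0.32   82.93]
 [   1.     -0.     -0.     -0.55]
 [   0.     -0.32    0.95 -124.42]
 [   0.      0.      0.      1.  ]] 67.43503663880242
```

Run:
```python
from h import *
X,Y=fx(); F=np.array([590,-341,76.])
bot.move_to(F+Y*25+[0,0,170],down(75)); bot.dwell(.3)
c=cam("wrist"); pickle.dump(c,open("w1.pkl","wb")); cv2.imwrite("pics/w1.png",c["image"]); print(bot.read_state()["clock"])
```

```text
8.775
```

View pics/w1.png

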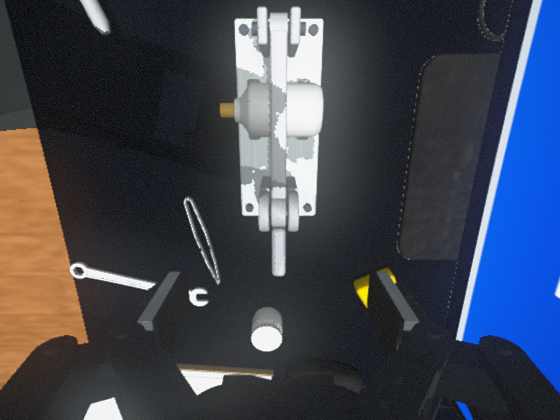

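The bar is down along u≈279, with its tab end at (279,275), the fork ears at (265/292,205), and base corners at (236,18), (323,18), (315,215) and (243,215).

Run:
```python
from h import *
c=pickle.load(open("w1.pkl","rb")); P=cloud(c)
B=onz(c,[[235.5,18],[323,18],[315.5,215.5],[243,215.5]],8); print(B.round(1))
d=B[1]-B[2]+B[0]-B[3]; print("yawY",np.degrees(np.arctan2(d[1],d[0]))-90,"x-yaw",np.degrees(np.arctan2(*(B[1]-B[0]+B[2]-B[3])[[1,0]])),"len",np.linalg.norm(d)/2,"cen",B.mean(0))
g=cv2.cvtColor(c["image"],cv2.COLOR_BGR2GRAY)
for v in (245,255,265):
    r=g[v,262:298].astype(int); e=np.where(r>90)[0]; print(v,262+e.min(),262+e.max(), onz(c,[[262+(e.min()+e.max())/2,v]],87).round(1), onz(c,[[279,v]],87).round(1))
col=g[225:290,279]; print(225+np.where(col>90)[0].max(), onz(c,[[279,225+np.where(col>90)[0].max()+.5]],76).round(1))
# express cloud in fixture frame and profile of the ears
X,Y=fx(); C=B.mean(0); Q=P-C; a=Q@X; b=Q@Y; z=P[...,2]
m=(z>89)&(abs(a)<35)&(abs(b+78)<45); print("ear pts",m.sum(),"a",np.percentile(a[m],[2,25,50,75,98]).round(1),"b",np.percentile(b[m],[2,50,98]).round(1),"z",np.percentile(z[m],[50,98]))
m=(abs(z-87)<7)&(b<-100)&(abs(a)<30);print("tab",m.sum(),a[m].mean(),b[m].min(),b[m].max(),np.median(z[m]))
m=(z>70)&(b>50)&(abs(a)<40)&(b<115);print("hinge",m.sum(),a[m].mean(),np.percentile(b[m],[2,98]))
```

```text
[[ 596.6 -149.6    8. ]
 [ 680.9 -172.4    8. ]
 [ 627.2 -374.8    8. ]
 [ 541.8 -351.8    8. ]]
yawY -15.005924870260472 x-yaw -15.088441213203104 len 209.50001477054295 cen [ 611.60586612 -262.14468004    8.        ]
245 272 285 [[ 582.9 -365.4   87. ]] [[ 583.4 -365.5   87. ]]
255 272 285 [[ 580.1 -376.    87. ]] [[ 580.6 -376.1   87. ]]
265 272 285 [[ 577.2 -386.8   87. ]] [[ 577.7 -386.9   87. ]]
276 [[ 572.6 -405.9   76. ]]
ear pts 14044 a [-33.8 -18.   -0.1  17.9  33.3] b [-77.3 -42.5 -39.1] z [309.25073445 318.32927747]
tab 507 -1.8397050706975335 -141.19108572122423 -100.00780495859817 87.19843827692125
hinge 2095 -0.914664545801739 [52.06090702 93.15999934]
```

Run:
```python
from h import *
c=pickle.load(open("w1.pkl","rb")); P=cloud(c)
X,Y=fx(); C=np.array([611.6,-262.1,8]); Q=P-C; a=Q@X; b=Q@Y; z=P[...,2]
for s in(-1,1):
  for lo,hi in((84,88),(88,91),(91,94),(94,99)):
    m=(z>lo)&(z<hi)&(a*s>9)&(a*s<24)&(abs(b+78)<40); print(s,lo,m.sum(),"a",np.percentile(a[m],[3,50,97]).round(1),"b",np.percentile(b[m],[3,50,97]).round(1)) if m.sum()>5 else 0
  m=(a*s>9)&(a*s<25)&(b>50)&(b<110)&(z>60)&(z<130);print("hinge lugs",m.sum(),np.percentile(a[m],[3,97]).round(1),np.percentile(b[m],[2,50,98]).round(1),z[m].max())
  m=(a*s>10)&(a*s<18)&(abs(b+78)<40)&(z>40)&(z<120)
  for k in range(-110,-44,4):
    n=m&(abs(b-k)<2); print(k,np.median(z[n]).round(1) if n.sum() else None,end="; ")
```

```text
-1 84 46 a [-20.1 -15.5 -10.8] b [-91.9 -57.5 -55.7]
-1 88 50 a [-20.  -14.4 -10.6] b [-89.4 -60.  -57.9]
-1 91 99 a [-19.9 -15.2 -10.6] b [-87.4 -64.6 -60.4]
-1 94 195 a [-19.9 -15.3 -10.7] b [-83.1 -74.  -65.3]
hinge lugs 545 [-22.1 -10. ] [68.9 80.9 93.7] 91.33051921959759
-110 None; -106 None; -102 None; -98 None; -94 None; -90 86.6; -86 92.2; -82 94.6; -78 95.6; -74 96.3; -70 95.5; -66 94.1; -62 91.9; -58 86.8; -54 65.3; -50 None; -46 None; 1 84 42 a [ 9.9 13.6 17.3] b [-91.7 -57.8 -55.7]
1 88 43 a [ 9.8 13.8 17.2] b [-89.2 -60.3 -58.4]
1 91 75 a [ 9.7 13.4 17.3] b [-87.5 -64.8 -60.4]
1 94 160 a [ 9.7 13.4 17.1] b [-82.3 -73.3 -64.5]
hinge lugs 469 [ 9.1 20.6] [68.8 81.  93.9] 91.05918832821732
-110 None; -106 None; -102 None; -98 None; -94 85.1; -90 89.2; -86 92.2; -82 95.2; -78 95.9; -74 96.2; -70 95.5; -66 94.4; -62 91.7; -58 86.9; -54 65.2; -50 None; -46 None;
```

Run:
```python
from h import *
bot.servo_line(bot.read_state()["ee_pos"]+[-60,60,60],speed=250)
bot.move_to([474,-85,195],down(96)); bot.dwell(.3)
c=cam("wrist"); pickle.dump(c,open("w2.pkl","wb")); cv2.imwrite("pics/w2.png",c["image"]); P=cloud(c); z=P[...,2]
m=(abs(z-51)<5)&(abs(P[...,0]-465)<45)&(abs(P[...,1]+40)<60); r=cv2.minAreaRect(P[m][:,:2].astype(np.float32)); print("block",m.sum(),r)
m=(z>24)&(z<44)&(abs(P[...,0]-474)<35)&(P[...,1]<-88)&(P[...,1]>-170); Q=P[m]; print("shank",m.sum(),Q[:,1].min(),Q[:,1].max(),z[m].max())
Q=Q[Q[:,2]>34]; k=np.polyfit(Q[:,1],Q[:,0],1); print("x=",k,"x@-110",np.polyval(k,-110),"heading",np.degrees(np.arctan2(-1,-k[0])),bot.read_state()["clock"])
```

```text
block 4751 ((462.91961669921875, -38.71709442138672), (46.9720344543457, 72.0613784790039), 7.84536600112915)
shank 615 -135.61659703772472 -88.07950861193706 40.784575168955655
x= [-1.31701394e-01  4.58161714e+02] x@-110 472.64886724381324 heading -82.49724617602331 10.5583
```

View pics/w2.png

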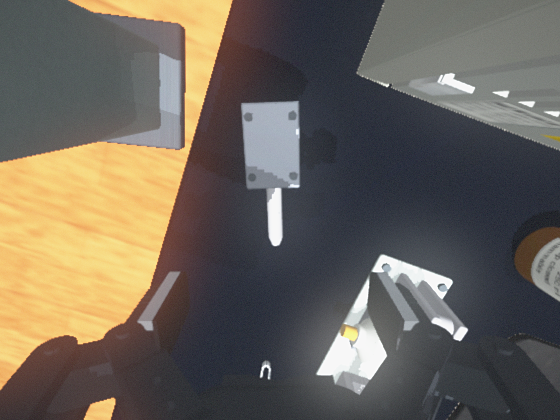

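The block's top is at (270,145), and the shank runs from (274,190) to the tip at (276,243), with a clear path along −y. I'll grip the shank, draw it out, set it down and look.

Run:
```python
from h import *
d=np.array([.136,-.991,0]); q=down(97.8)
G=np.array([472.6,-109,40.])
bot.move_gripper(50)
bot.move_to(G+[0,0,60],q); bot.servo_line(G,speed=120); bot.move_gripper(0,grip_force=60)
s=bot.read_state(); print(s["grip_width"],s["grip_force"],s["ft_force"].round(1),s["ee_pos"].round(1))
bot.servo_line(G+d*82,speed=60); s=bot.read_state(); print(s["ft_force"].round(1),s["grip_width"],s["moment"].round(2))
hit=bot.servo_line(G+d*82+[0,0,-19],speed=40,until_force=12); s=bot.read_state(); print(hit,s["ft_force"].round(1),s["ee_pos"].round(1))
bot.move_gripper(50); bot.servo_line(s["ee_pos"]+[0,0,70]); 
bot.servo_line(bot.read_state()["ee_pos"]+[-10,45,90],speed=250); bot.dwell(.2)
c=cam("wrist"); pickle.dump(c,open("w3.pkl","wb")); cv2.imwrite("pics/w3.png",c["image"]); P=cloud(c); z=P[...,2]
m=(z>5)&(z<35)&(abs(P[...,0]-480)<50)&(P[...,1]<-85)&(P[...,1]>-240); Q=P[m]; print(m.sum(),Q[:,1].min(),Q[:,1].max())
h=Q[Q[:,2]>18.5]; print("handle",len(h),cv2.minAreaRect(h[:,:2].astype(np.float32)),np.percentile(h[:,2],[5,50,95])); print("all",cv2.minAreaRect(Q[:,:2].astype(np.float32)))
print(bot.read_state()["clock"])
```

```text
11.580275439964646 58.69440671056509 [ 1.  -1.4  2.6] [ 473.  -109.1   40.5]
[-0.7 -0.2 -2.6] 11.527696083084184 [-0.07 -0.02  0.01]
False [ 0.4 -0.7  0.3] [ 483.7 -190.2   20.9]
2254 -216.8945461585578 -96.60589013700539
handle 1560 ((477.6288146972656, -153.61451721191406), (21.949865341186523, 111.95794677734375), 7.346157073974609) [19.0284349  22.5135825  23.73263845]
all ((478.0903625488281, -157.194580078125), (21.949865341186523, 120.17242431640625), 7.346157073974609)
16.5583
```

View pics/w3.png

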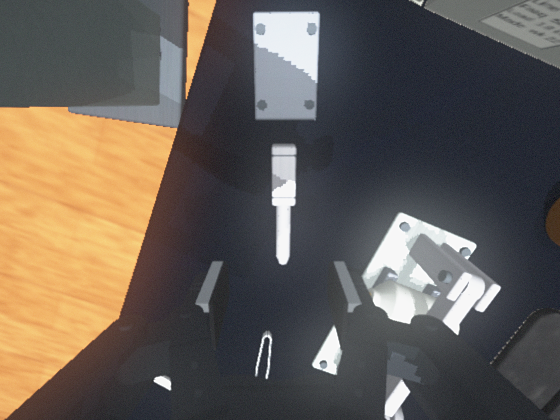

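The pin lies level at (284,145)–(283,263), with the handle nearest the block and its centre at about (478,−157), heading −82.5°. I'll regrasp it by the handle.

Run:
```python
from h import *
a=np.radians(-82.5); d=np.array([np.cos(a),np.sin(a),0]); q=down(97.5)
G=np.array([478.1,-157.2,0])-32.5*d; G[2]=21
bot.move_to(G+[0,0,50],q); bot.servo_line(G,speed=100); bot.move_gripper(0,grip_force=90)
s=bot.read_state(); print(s["grip_width"],s["grip_force"],s["ft_force"].round(1),s["ee_pos"].round(1))
bot.servo_line(G+[0,0,140],speed=200); s=bot.read_state(); print(s["ft_force"].round(1),s["grip_width"])
X,Y=fx(); F=np.array([591.3,-333.3,76]); S=F-X*135+[0,0,10]
print(bot.ik(S+[0,0,60],down(165)))
bot.move_to(S+[0,0,60],down(165)); bot.servo_line(S,speed=100); bot.dwell(.3)
s=bot.read_state(); print(s["ee_pos"].round(1),s["clock"])
c=cam("wrist"); pickle.dump(c,open("w4.pkl","wb")); cv2.imwrite("pics/w4.png",c["image"]); P=cloud(c)
T=P-F; A=T@X;B=T@Y;z=P[...,2]
for lo in range(-140,-30,10):
    m=(A>lo)&(A<lo+10)&(abs(B)<20)&(z>60)&(z<105); print(lo,m.sum(),np.percentile(B[m],[3,50,97]).round(1) if m.sum()>5 else 0,z[m].max().round(1) if m.sum() else 0)
m=(A>-24)&(A<24)&(abs(B)<25)&(z>50)&(z<110); print("ears",m.sum(),[np.percentile(v[m],[2,50,98]).round(1) for v in (A,B,z)])
c=cam("scene"); cv2.imwrite("pics/s4.png",cv2.resize(c["image"][180:330,220:400],None,fx=4,fy=4,interpolation=cv2.INTER_CUBIC))
```

```text
19.9929923490848 89.00315880775452 [-2.2  0.2  9.7] [ 474.3 -125.1   22. ]
[ 0.5  0.1 -0.8] 19.780554767404038
[-6.41214665e-01  4.05645464e-01  1.63526524e+00 -4.44089210e-16
  1.10068195e+00 -1.95021160e+00]
[ 461.  -298.5   86.4] 21.3333
-140 994 [-10.5  -0.3   9.5] 105.0
-130 850 [-10.5  -0.8   9.5] 105.0
-120 763 [-10.7  -0.3   9.7] 88.7
-110 254 [-8.8 -0.3  8.4] 87.6
-100 406 [-7.  -0.8  5.9] 84.3
-90 360 [-7.2 -0.3  6. ] 84.0
-80 18 [-7.5 -6.8  6.2] 80.0
-70 0 0 0
-60 0 0 0
-50 0 0 0
-40 0 0 0Traceback (most recent call last):
  File "<stdin>", line 15, in <module>
    return _quantile_unchecked(
        a, q, axis, out, overwrite_input, method, keepdims, weights)
    return _ureduce(a,
                    func=_quantile_ureduce_func,
    ...<5 lines>...
                    overwrite_input=overwrite_input,
                    method=method)
    r = func(a, **kwargs)
    result = _quantile(arr,
                       quantiles=q,
    ...<2 lines>...
                       out=out,
                       weights=wgt)
    slices_having_nans = np.isnan(arr[-1, ...])
                                  ~~~^^^^^^^^^
IndexError: index -1 is out of bounds for axis 0 with size 0
```

View pics/w4.png

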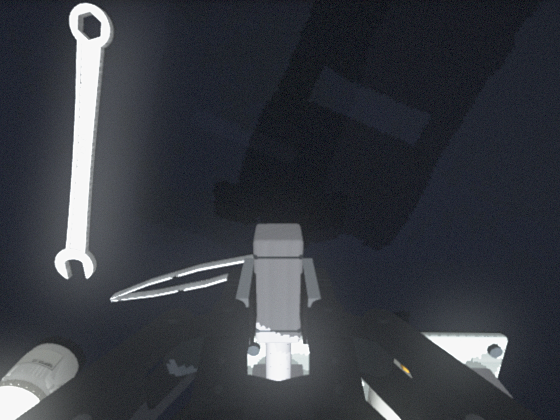

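The pin is held level and square in the gripper (handle at (278,280)), with its axis about 1 mm high and 0.5 mm to the right. I'll correct that and insert under a force guard.

Run:
```python
from h import *
X,Y=fx(); F=np.array([591.3,-333.3,76])+Y*.5; 
bot.servo_line(F-X*118+[0,0,8.7],speed=60)
hit=bot.servo_line(F-X*48+[0,0,8.7],speed=35,until_force=12)
s=bot.read_state(); T=s["ee_pos"]-F; print(hit,"A",(T@X).round(1),"B",(T@Y).round(1),T[2].round(1),"f",(s["ft_force"]@X).round(1),(s["ft_force"]@Y).round(1),s["ft_force"][2].round(1),s["moment"].round(2),s["grip_width"],s["clock"])
c=cam("scene"); cv2.imwrite("pics/s5.png",cv2.resize(c["image"][180:330,220:400],None,fx=4,fy=4,interpolation=cv2.INTER_CUBIC))
```

```text
False A -48.0 B -0.1 8.8 f -4.2 -2.9 4.1 [-0.43  0.4  -0.13] 19.720520604829872 23.9667
```

View pics/s5.png

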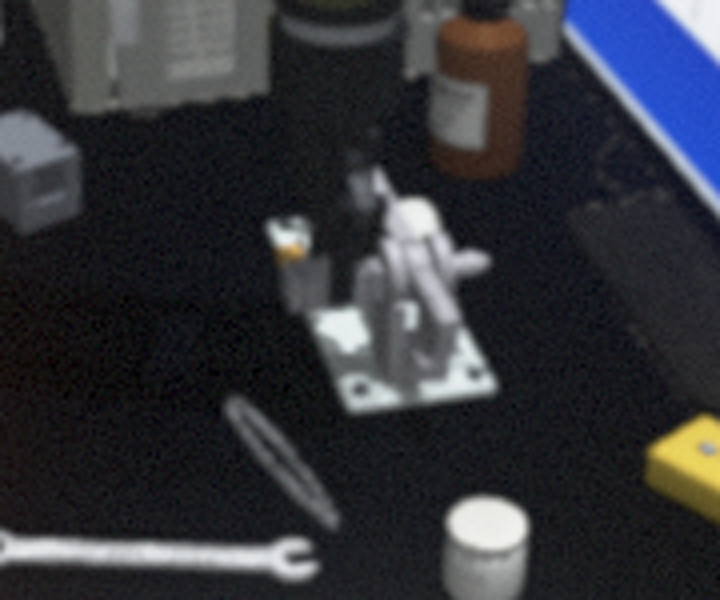

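The pin is through both ears, with its tip at (485,262) beyond the far ear. I'll push gently until it seats, then release.

Run:
```python
from h import *
X,Y=fx(); F=np.array([591.3,-333.3,76])+Y*.5; p=bot.read_state()["ee_pos"]
hit=bot.servo_line(p+X*10,speed=15,until_force=14)
s=bot.read_state(); T=s["ee_pos"]-F; print(hit,"A",(T@X).round(1),"B",(T@Y).round(1),T[2].round(1),"f",(s["ft_force"]@X).round(1),s["ft_force"].round(1),s["grip_width"])
bot.move_gripper(50); bot.dwell(.2); p=bot.read_state()["ee_pos"]
bot.servo_line(p+[0,0,130],speed=150); bot.move_to(F-X*30+Y*-25+[0,0,190],down(75)) ; bot.dwell(.3)
c=cam("wrist"); cv2.imwrite("pics/w6.png",c["image"]); P=cloud(c); T=P-F; A=T@X;B=T@Y;z=P[...,2]
for lo in range(-90,70,6):
    m=(A>lo)&(A<lo+6)&(abs(B)<13)&(z>60)&(z<105); print(lo,m.sum(),np.percentile(B[m],[3,97]).round(1) if m.sum()>5 else 0,np.median(z[m]).round(1) if m.sum() else 0)
m=(abs(A)<7)&(B<-30)&(B>-75)&(z>70)&(z<110);print("tab z",np.median(z[m]),bot.read_state()["clock"])
```

```text
True A -46.0 B -0.2 8.8 f -3.8 [-3.6  1.3  6.2] 20.16007700689086
-90 0 0 0
-84 0 0 0
-78 90 [-10.3  10.2] 78.5
-72 149 [-11.   10.6] 79.2
-66 147 [-10.8  10.6] 80.0
-60 153 [-10.5  10.6] 80.7
-54 151 [-10.5  10.7] 81.4
-48 149 [-10.3  10.7] 82.2
-42 155 [-11.4  10.8] 82.8
-36 156 [-10.8  10.8] 83.5
-30 155 [-10.8  10.8] 84.2
-24 169 [-10.7  11.5] 83.9
-18 166 [-11.9  12.2] 95.2
-12 156 [-11.4  12.2] 92.0
-6 167 [-12.1  12.5] 91.1
0 175 [-11.9  12.5] 91.1
6 185 [-11.9  12.4] 92.5
12 170 [-12.   12.7] 95.3
18 63 [-6.3  6.3] 85.0
24 88 [-6.1  6.4] 85.7
30 87 [-5.9  6.4] 86.5
36 65 [-4.7  5.5] 86.1
42 9 [-3.9  3.5] 85.0
48 0 0 0
54 0 0 0
60 0 0 0
66 0 0 0
tab z 87.22168100331893 27.7083
```

View pics/w6.png

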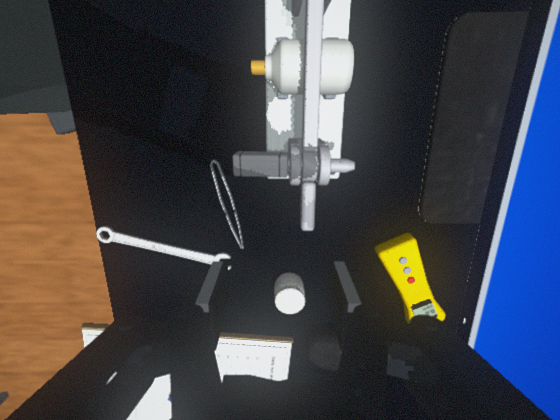

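The bar is down (tab top at 87 mm). The pin is through the fork, with its shoulder about 21 mm from the fork's middle, a tilt of about 0.12 rad and its tip out the far side at (352,165). Nothing else on the bench has moved, so I'm handing in.

```bash
python3 -c "
from rig import bot
print(bot.finish_job())"
```

```text
the job is handed in; nothing more can be done
None
```

I handed the job in with the bar down and the pin through ear, eye and ear and released; its handle's end face measured about 21 mm from the fork's middle (19 mm is full contact, limit 25 mm), its tilt about 0.12 rad (limit 0.15), and no verdict came back.

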